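# Present the bead dish from the sorting tray

## Task

The blue kit drawer hangs open over the lipped tray: push it fully home first. Then lift the white ring dish with its loose brass bead by its two lugs and, in the air in front of the cabinet, turn it a quarter turn anticlockwise (seen from above) so that its bronze lug points straight out from the cabinet face, always keeping the dish level and the bead in the middle, and without touching the bead or disturbing the buckle, toggle and two buttons. Finish still holding the dish, level and still, at least 10 cm above the tray.

Things in the scene. Friction and masses are not known exactly. Their poses are not given: they have to be found in the camera images.
- cabinet: grey steel sorting cabinet, fixed, 160 deep (x) x 420 wide (y) x 190 high mm; tray and slide are part of it; place and yaw vary. Origin: on the counter at the foot of the middle of its front face; +x points into the cabinet, -x straight out of its face (roughly towards the robot), y along the face, z up
- tray (a point): middle of the tray floor, 4 mm above the counter, in front of the cabinet; inside 220 mm (cabinet's x) x 392 mm (y); lip 14 mm above the counter, 4 mm thick
- slide_foot (a point): lower end of the aluminium slide, 30 mm above the counter; the slide is 96 mm wide and rises from here to the cabinet face, 155 mm above the counter
- drawer (a joint): opening of the blue kit drawer in m: 0 is fully home at its stop, grows as it comes out along the cabinet's -x; starts 0.07 to 0.12. About 2 N of friction keeps it where left. Front 226 wide x 66 high mm, 114 to 180 mm above the counter, centred at the cabinet's y = +65; shut, its face is 6 mm out from the cabinet's. It overhangs the dish while open
- drawer_handle (a point): middle of the drawer's steel bar handle, 155 mm above the counter: round bar of about 10 mm, 100 mm long along the cabinet's y, 35 mm out from the drawer front; moves with the drawer. It can be pushed from its outer side with closed fingers pointing down, or the front can be pushed instead.
- dish: white footed ring dish, loose, about 90 g, 33 mm high, bowl 54 mm across, on the tray floor. Origin: centre of its underside; z up. Grip it from above across its two flat lugs on its x axis: outer faces 62 mm apart, 26 mm wide, 14 to 32 mm above the underside. Bronze lug at +x: starts within 0.3 rad of the cabinet's +y, ends along its -x
- dish_lug (a point): middle of the outer face of the dish's bronze lug, 31 mm from the dish axis, 23 mm above the underside
- dish_centre (a point): point on the dish axis 24.2 mm above the underside, where the bead's centre is when it lies in the middle. The inside is a shallow funnel sloping 0.22 rad to the middle, lowest point 17 mm above the underside, rim at 33 mm
- bead_center (a point): centre of the loose brass bead, 14 mm diameter, 12 g, rolling freely in the dish
- bead: the brass bead (its origin turns with it; use point bead_center)
- buckle: bronze coat buckle, loose bystander, 48 x 42 x 5 mm, in the tray by the slide; origin centre of underside
- toggle: olive toggle, loose bystander, 40 x 14 x 10 mm, in the tray by the slide; origin centre of underside
- button1: tin uniform button, loose bystander, 22 mm diameter, 6.5 mm high; origin centre of underside
- button2: second tin uniform button, as the first
Things that resemble listed ones, but are neither listed nor needed, are in the scene too. Several things look just like the dish: the one meant starts farthest to the robot's left.

How it is judged (in metres and radians):
On the way, in this order (a step that is already met when the one before it is completed fails the run):
1. the kit drawer is pushed fully home while the dish still stands in the tray (value of joint drawer below 0.004 m and height (world z) of dish below 0.02 m), for 0.2 s.
2. the dish is lifted clear of the tray in the fingers, not yet through its quarter turn (height (world z) of dish above 0.03 m and angle between the x axis of dish and the x axis of cabinet, either way round above 0.5 rad and contact force between the fingers and dish above 1 N and contact force between dish and cabinet below 0.05 N and contact force between bead and the arm below 0.05 N), for 0.1 s.
At the end, for the whole second after the job is handed in: Drawer home within 5 mm; dish held by the fingers alone in front of the cabinet, 90 mm or more above the tray floor, level within 0.1 rad, still, bronze lug straight out from the face within 0.17 rad; bead within 7 mm of the middle, touched only by the dish (value of joint drawer below 0.005 m and height (world z) of dish above 0.094 m and angle between dish's own z axis and vertical below 0.1 rad and angle between the x axis of dish and the x axis of cabinet, either way round below 0.17 rad and x of cabinet in the frame of dish below 0 m and x of dish in the frame of cabinet below -0.05 m and distance between bead_center and dish_centre below 0.007 m and linear speed of dish below 0.03 m/s and angular speed of dish below 0.2 rad/s and contact force between the fingers and dish above 1 N and contact force between dish and cabinet below 0.05 N and contact force between bead and the arm below 0.05 N); the arm keeps its last pose, push and grip.
It fails at once if the dish tips more than about 14 degrees (angle between dish's own z axis and vertical above 0.25 rad).
It fails at once if the bead strays more than 13 mm from the middle of the dish, or leaves it (distance between bead_center and dish_centre above 0.013 m).
It fails at once if the fingers touch the bead (contact force between the fingers and bead above 0.5 N).
It fails at once if the buckle, the toggle or a button is shifted more than 15 mm (distance of any of buckle, toggle, button1, button2 from where it was at the start of the episode above 0.015 m).
It also fails if it takes over 58 s, if anything falls off the work surface, if the arm or the gripper's body presses on something with over 40 N, if the wrist force passes 120 N, or if a joint passes its speed limit or range.

## Robot

A 7-joint arm with a two-finger parallel gripper is mounted at the origin on the work surface. World frame = base frame: x ahead of the robot, y to its left, z up, the work surface at z = 0. Lengths are in m, angles in degrees, forces in N, time in s.
With the tool pointing down it reaches from about 0.4 to 0.875 m from the base axis. Payload 19.3 kg.
Tool frame: the origin (TCP) lies at the very end of the fingers, on their centre line; the grasp point (between the pads) lies 19 mm behind it; z points along the fingers, y is the line along which they close (so a half turn about z gives the same grasp; the last joint's range is limited). The gripper opens to 85 mm and grips with 20 to 120 N. Pads are 22 mm wide; open, the fingers measure 114 mm over their backs; the gripper's body (76 mm by 85 mm) begins 54 mm behind the grasp point. The pads swing forward as they close: fully open they stand 13 mm farther back than shut.
Start: joints at [-4.022, 29.874, -2.08, 91.645, 1.215, 58.505, -6.463], TCP at [0.625, -0, 0.231] pointing down, gripper open.
Joint ranges: [-166.77, 166.77], [-17.47, 122.26], [-85.68, 81.53], [9.62, 139.38], [-72.42, 252.41], [9.2, 110.78], [-144.41, 144.41]. Speed limits (degrees/s): [108.29, 108.29, 136.94, 136.94, 172.46, 172.46, 172.46].

## Interface

Orientations are given as a 3x3 rotation matrix whose columns are the frame's x, y, z axes.
In Python, from station import sense, read_camera, get_calibration, job_done gives the robot as it stands.
- The arm moves only by the shell command python3 -m pendant 'ROWS' [FORCE]. ROWS is JSON, a list of rows, each an object with "linear": the shift along the world's x, y, z each as a share of 5 cm, from -1 to 1, a list of three; "dr": the turn, a rotation vector about the world's x, y, z each as a share of 5 degrees, from -1 to 1, a list of three; "hand": the opening, from -1 (shut) to 1 (fully open). A call has 1 to 20 rows; each row shifts and turns the commanded pose from where the row before left it; what a row does not reach is not made up. A row lasts 1/8 s, in which the tool goes at most 62.5 mm and 10.7 degrees, less where a joint would pass 70% of its speed; a pose out of reach is approached as far as the arm can. A call with a number of a shift or a turn outside -1 to 1 is refused whole. A call with a gripper value outside its range is refused whole. The fingers move at their own pace and stop on an object; FORCE is the grip in N (left out, the last holds). Time passes only in rows, so rows that do not move let the fingers close. It gives the time, the measured TCP pose, the force, the opening and the grip force at its end, in the units of the state.
- sense(): the state, without advancing time (a new reading comes with each control period).
- read_camera(name): name is "scene" or "side" or "wrist"; returns (picture, depth): 384x512x3 uint8, blue, green, red; 384x512 float32, m along the optical axis (not along the pixel's ray), 0 where there is no reading.
- get_calibration(name): a dict with "fov_y" (degrees; the focal length in pixels is half the picture's height over the tangent of half this angle, whatever the lens; pixels are square), "cx", "cy" (the principal point, pixels), "view" (4x4, takes a point from world to camera coordinates); the wrist camera has in their place "tool_from_camera" (4x4, takes a point from camera to tool coordinates, whose origin is the TCP and whose axes are the flange's). Camera axes: x right, y up, looking along -z (the intrinsics and any distortion apply to the point x, -y, -z); pixel columns grow to the right and rows downward; lengths in m; the calibration is good to about 2 mm. A picture is of the moment at which its call begins: read the wrist's pose just before it. get_calibration takes no time and is no camera call.
- job_done(): hands the job in; it is judged then, once.
The state is a dict: "time_s": time; "joint_pos": joint angles; "joint_velocities": joint speeds; "effort": joint torques, N m; "tool_pos": TCP position; "eef_rot": TCP orientation; "force": force on the tool from outside, world axes, zero at the start; "ft_torque": the same for the moment, N m; "gripper_width": finger opening in m; "grasp_force": force on a finger pad.
Only numpy, scipy, OpenCV 4.12 (cv2) and the standard library are available. Lean on these libraries where they do the work, as an engineer would, in place of code of your own. Each camera call takes 0.05 s, during which the arm holds its last target. There are 200 camera calls.

## Working session

There is one attempt and no reset: what is moved stays moved. The work goes in short steps, Python scripts to look and compute and a shell command to move; the robot and the scene stay as the last step left them, time stands still between calls to the robot, and variables do not carry over. Pictures are saved under pics/ and viewed, at most 10 in all, crops included, and the job is handed in when it is done.

```bash
mkdir -p pics
cat > h.py <<'E'
import numpy as np, cv2
from station import sense, read_camera, get_calibration
def cloud(name):
    s=sense(); im,d=read_camera(name); c=get_calibration(name)
    H,W=d.shape; f=H/2/np.tan(np.radians(c['fov_y'])/2)
    v,u=np.mgrid[:H,:W]
    X=np.stack([(u-c['cx'])/f*d,-(v-c['cy'])/f*d,-d,np.ones_like(d)],-1)
    if 'view' in c: M=np.linalg.inv(np.array(c['view']))
    else:
        T=np.eye(4);T[:3,:3]=s['eef_rot'];T[:3,3]=s['tool_pos'];M=T@np.array(c['tool_from_camera'])
    P=(X@M.T)[...,:3]; P[d<=0]=np.nan
    return im,d,P
E
python3 - <<'E'
from h import *
print(sense())
ims=[]
for n in ["scene","side","wrist"]:
    im,d,P=cloud(n); c=get_calibration(n); print(n,c)
    np.savez(f'/tmp/{n}.npz',im=im,P=P); cv2.imwrite(f'pics/{n}0.png',im); ims.append(im)
E
```

```text
{'time_s': 0.0, 'joint_pos': array([-4.02412802, 29.91175598, -2.08131652, 91.67302965,  1.21487235,
       58.50403904, -6.46318215]), 'joint_velocities': array([-0.09416859, -0.09772085, -0.10907953,  0.00277484,  0.04349435,
        0.09884344,  0.04121657]), 'effort': array([-4.24098413e-03, -9.27110124e+01,  1.97758444e+00, -3.69928443e+01,
        1.76317629e-02,  8.19846697e-03, -6.58496788e-05]), 'tool_pos': array([ 6.24665697e-01, -1.71126491e-05,  2.30702173e-01]), 'eef_rot': array([[-2.08146880e-05,  9.99999325e-01, -1.16197315e-03],
       [ 9.99999996e-01,  2.07143117e-05, -8.63962672e-05],
       [-8.63721394e-05, -1.16197494e-03, -9.99999321e-01]]), 'force': array([ 0.35450653, -0.11682701, -0.09628582]), 'ft_torque': array([ 0.07370148, -0.01908181,  0.00105033]), 'grasp_force': 0.0, 'gripper_width': 0.08558403605072465}
scene {'fov_y': 43.1850951009075, 'cx': 257.51550152825473, 'cy': 181.18424700840959, 'view': array([[ 0.52383124,  0.85174404, -0.01152932, -0.25278811],
       [-0.74281821,  0.46338164,  0.48321689,  0.34686417],
       [ 0.41691958, -0.24455991,  
[... 178 characters left out ...]
iew': array([[-0.98564633, -0.16877105,  0.00420131,  0.49217876],
       [ 0.10066532, -0.56755751,  0.81715663, -0.17117108],
       [-0.1355279 ,  0.80585036,  0.57640037, -0.60247485],
       [ 0.        ,  0.        ,  0.        ,  1.        ]])}
wrist {'fov_y': 69.60339017061125, 'cx': 251.49640391346813, 'cy': 191.34435967675137, 'tool_from_camera': array([[ 2.41366058e-05,  9.63581297e-01,  2.67415562e-01,
         6.78962610e-02],
       [ 9.99999492e-01, -2.92707050e-04,  9.64455634e-04,
         6.87264719e-04],
       [ 1.00760583e-03,  2.67415403e-01, -9.63580815e-01,
        -1.40877476e-01],
       [ 0.00000000e+00,  0.00000000e+00,  0.00000000e+00,
         1.00000000e+00]])}
```

View pics/scene0.png

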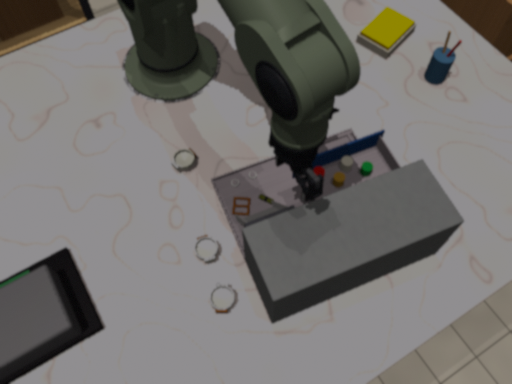

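View pics/side0.png

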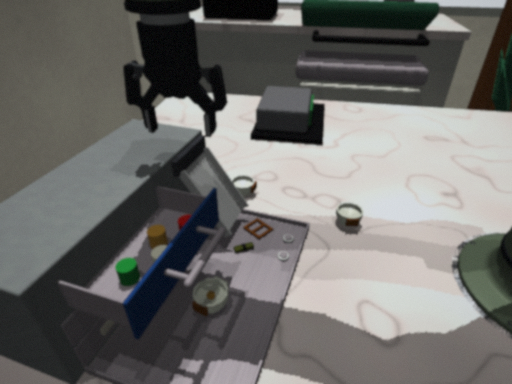

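The side view shows the dish in the tray under the open blue drawer at (210,296), with its bronze lug at about (200,310) and the bead at about (210,297). The slide is at (210,180), the buckle at (258,229), the toggle at (243,247) and the buttons at (288,238) and (283,256). The look-alike dishes stand on the counter: scene (185,158), (207,248) and (223,297). I'll check their y positions before choosing.

Run:
```python
from h import *
S=np.load('/tmp/side.npz');C=np.load('/tmp/scene.npz')
Pc,ic=C['P'],C['im'];Ps,is_=S['P'],S['im']
for u,v in [(185,158),(207,248),(223,297)]: print('decoy',Pc[v,u].round(3))
for u,v in [(210,296),(200,310),(258,229),(243,247),(288,238),(283,256)]: print('side',(u,v),Ps[v,u].round(3))
# cabinet top
m=(abs(Pc[...,2]-.19)<.006)&(Pc[...,0]>.5); m=cv2.morphologyEx(m.astype(np.uint8),cv2.MORPH_OPEN,np.ones((5,5)))
n,l,st,_=cv2.connectedComponentsWithStats(m); k=1+st[1:,4].argmax(); p=Pc[l==k]
print('top n',len(p),'z',np.median(p[:,2])); r=cv2.minAreaRect(p[:,:2].astype(np.float32)*1000); print(r,cv2.boxPoints(r))
# blue drawer front (side)
h=cv2.cvtColor(is_,cv2.COLOR_BGR2HSV); m=(h[...,0]>105)&(h[...,0]<130)&(h[...,1]>150)&(h[...,2]>50)
p=Ps[m]; p=p[np.isfinite(p[:,0])]; p=p[(p[:,2]>.12)&(p[:,2]<.175)]
r=cv2.fitLine(p[:,:2].astype(np.float32),cv2.DIST_HUBER,0,.01,.01).ravel();print('blue line',r,np.degrees(np.arctan2(r[1],r[0])),p.min(0),p.max(0))
cv2.imwrite('pics/c1.png',cv2.resize(is_[170:384,60:340],None,fx=2.7,fy=2.7,interpolation=cv2.INTER_CUBIC))
```

```text
decoy [ 0.324 -0.122  0.02 ]
decoy [ 0.569 -0.192  0.017]
decoy [ 0.689 -0.217  0.017]
side (210, 296) [0.556 0.136 0.032]
side (200, 310) [0.565 0.161 0.028]
side (258, 229) [ 0.514 -0.063  0.006]
side (243, 247) [0.532 0.001 0.013]
side (288, 238) [ 0.45  -0.041  0.011]
side (283, 256) [0.454 0.011 0.012]
top n 15392 z 0.1896646136559884
((746.498046875, 64.86077880859375), (421.3954162597656, 163.12351989746094), 80.8568344116211) [[ 632.4923  -130.19955]
 [ 793.5432  -156.12021]
 [ 860.5038   259.9211 ]
 [ 699.4529   285.84177]]Traceback (most recent call last):
  File "<stdin>", line 13, in <module>
cv2.error: OpenCV(4.12.0) /io/opencv/modules/imgproc/src/linefit.cpp:50: error: (-215:Assertion failed) count > 0 in function 'fitLine2D_wods'
```

View pics/wrist0.png

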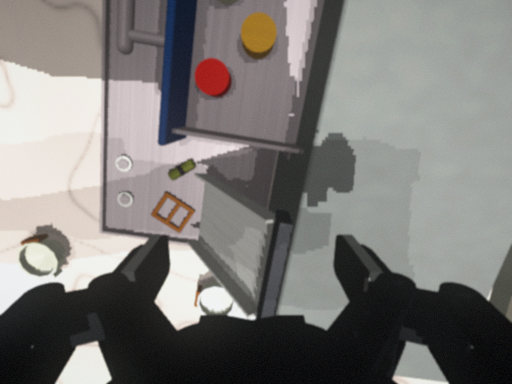

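The wrist picture shows the drawer handle at (125,30) to (165,40), the buttons at (123,162) and (125,199), the toggle at (182,168), the buckle at (173,211), the slide, and two look-alikes at (40,258) and (215,298).

```bash
cat >> h.py <<'E'
a=np.radians(-9.14); R=np.array([[np.cos(a),-np.sin(a)],[np.sin(a),np.cos(a)]]); O=np.array([.666,.078])
def cab(P):
    q=np.array(P,float).copy(); q[...,:2]=(q[...,:2]-O)@R; return q
def wor(p): return R@np.array(p)+O
E
python3 - <<'E'
from h import *
S=np.load('/tmp/side.npz');Ps,is_=S['P'],S['im']
C=np.load('/tmp/scene.npz'); W=np.load('/tmp/wrist.npz')
h=cv2.cvtColor(is_,cv2.COLOR_BGR2HSV); print(is_[280,160],is_[230,205],h[280,160])
for nm,D in (('side',S),('scene',C),('wrist',W)):
    i=D['im'].astype(int); m=(i[...,0]>1.6*i[...,2])&(i[...,0]>1.4*i[...,1])&(i[...,0]>40)
    q=cab(D['P'][m]); q=q[np.isfinite(q[:,0])&(abs(q[:,1]-.065)<.14)&(q[:,2]>.1)&(q[:,2]<.19)]
    if len(q)>20:
        f=q; A=np.polyfit(f[:,1],f[:,0],1); print(nm,len(f),'x pct',np.percentile(f[:,0],[2,20,50,80,98]).round(4),'y',np.percentile(f[:,1],[1,99]).round(3),'slope',A[0].round(4),'z',np.percentile(f[:,2],[1,99]).round(3))
for n,(u,v) in dict(dish=(210,296),lug=(200,310),bk=(258,229),tg=(243,247),b1=(288,238),b2=(283,256)).items(): print(n,cab(Ps[v,u]).round(3))
q=cab(Ps); m=(q[...,2]>.145)&(q[...,2]<.165)&(q[...,0]<-.1)&(q[...,0]>-.25)&(abs(q[...,1]-.065)<.1)
p=q[m];print('handle x',np.percentile(p[:,0],[2,50,98]).round(3),'y',np.percentile(p[:,1],[2,98]).round(3))
cv2.imwrite('pics/c1.png',cv2.resize(is_[170:384,60:340],None,fx=2.7,fy=2.7,interpolation=cv2.INTER_CUBIC))
E
```

```text
[33 17 14] [78 75 77] [115 147  33]
side 652 x pct [-0.101  -0.1003 -0.0993 -0.0977 -0.0959] y [-0.039  0.179] slope -0.0011 z [0.136 0.182]
scene 134 x pct [-0.1012 -0.0994 -0.098  -0.0969 -0.0957] y [0.012 0.169] slope 0.0072 z [0.173 0.183]
wrist 2955 x pct [-0.0998 -0.0972 -0.0952 -0.095  -0.0947] y [-0.042  0.055] slope 0.0135 z [0.128 0.18 ]
dish [-0.118  0.04   0.032]
lug [-0.113  0.066  0.028]
bk [-0.128 -0.163  0.006]
tg [-0.12  -0.097  0.013]
b1 [-0.195 -0.152  0.011]
b2 [-0.199 -0.1    0.012]
handle x [-0.141 -0.105 -0.1  ] y [-0.017  0.161]
```

View pics/c1.png

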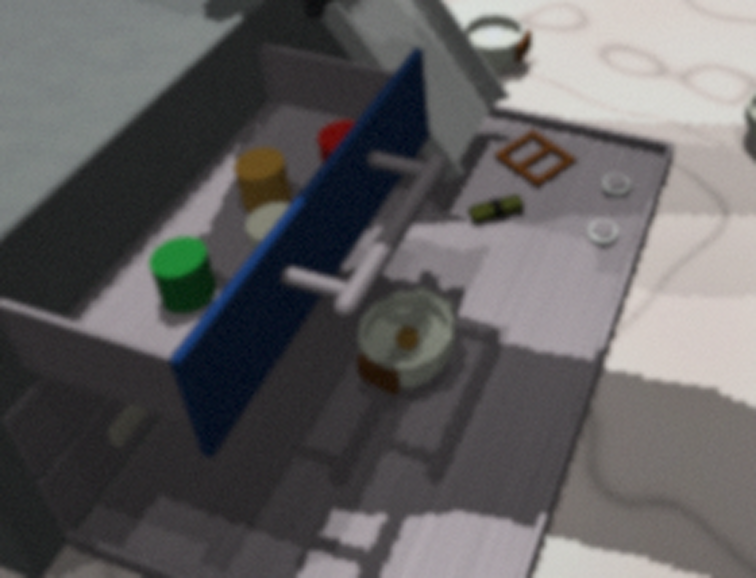

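The dish is at side (210,296), y≈+0.14. The others are at y −0.12, −0.19 and −0.22, so the tray dish is farthest left, and the crop shows its bronze lug and bead. The drawer is open about 94 mm. I'll move out in front of the handle, turning the tool on the way.

```bash
python3 -m pendant '[{"linear":[-0.151,0.191,0],"dr":[0,0,-1],"hand":-1},{"linear":[-0.151,0.191,0],"dr":[0,0,-1],"hand":-1},{"linear":[-0.151,0.191,0],"dr":[0,0,-1],"hand":-1},{"linear":[-0.151,0.191,0],"dr":[0,0,-1],"hand":-1},{"linear":[-0.151,0.191,0],"dr":[0,0,-1],"hand":-1},{"linear":[-0.151,0.191,0],"dr":[0,0,-1],"hand":-1},{"linear":[-0.151,0.191,0],"dr":[0,0,-1],"hand":-1},{"linear":[-0.151,0.191,0],"dr":[0,0,-1],"hand":-1},{"linear":[-0.151,0.191,0],"dr":[0,0,-1],"hand":-1},{"linear":[-0.151,0.191,0],"dr":[0,0,-1],"hand":-1},{"linear":[-0.151,0.191,0],"dr":[0,0,-1],"hand":-1},{"linear":[-0.151,0.191,0],"dr":[0,0,-1],"hand":-1},{"linear":[-0.151,0.191,0],"dr":[0,0,-1],"hand":-1},{"linear":[-0.151,0.191,0],"dr":[0,0,-1],"hand":-1},{"linear":[-0.151,0.191,0],"dr":[0,0,-1],"hand":-1},{"linear":[-0.151,0.191,0],"dr":[0,0,-1],"hand":-1},{"linear":[-0.151,0.191,0],"dr":[0,0,-1],"hand":-1},{"linear":[-0.151,0.191,0],"dr":[0,0,-1],"hand":-1},{"linear":[0,0,-0.9],"dr":[0,0,0],"hand":-1},{"linear":[0,0,-0.9],"dr":[0,0,0],"hand":-1}]'
python3 -c "
from h import *
s=sense();print(s['joint_pos'],cab(s['tool_pos']))"
```

```text
time_s: 2.65
tool_pos: [0.4891, 0.1723, 0.1405]
eef_rot: [[1.0, 0.001, 0.001], [0.001, -1.0, 0.001], [0.001, -0.001, -1.0]]
force: [0.2, 0.9, -0.6]
gripper_width: 0.0001
grasp_force: 0.0
[ -36.74710966   28.29328062   14.44905354  113.07532833  -10.65957604
   39.81139115 -105.70974062] [-0.18962865  0.06501655  0.14046098]
```

```bash
python3 -m pendant '[{"linear":[0.3,-0.048,0],"dr":[0,0,0],"hand":-1},{"linear":[0.3,-0.048,0],"dr":[0,0,0],"hand":-1},{"linear":[0.3,-0.048,0],"dr":[0,0,0],"hand":-1},{"linear":[0.3,-0.048,0],"dr":[0,0,0],"hand":-1},{"linear":[0.3,-0.048,0],"dr":[0,0,0],"hand":-1},{"linear":[0.3,-0.048,0],"dr":[0,0,0],"hand":-1},{"linear":[0.3,-0.048,0],"dr":[0,0,0],"hand":-1},{"linear":[0,0,0],"dr":[0,0,0],"hand":-1}]'
python3 -c "
from h import *
s=sense();print(cab(s['tool_pos']))"
```

```text
time_s: 3.65
tool_pos: [0.5953, 0.1546, 0.1411]
eef_rot: [[1.0, -0.001, 0.001], [-0.001, -1.0, -0.0], [0.001, 0.0, -1.0]]
force: [-1.3, -0.1, -0.8]
gripper_width: 0.0001
grasp_force: 0.0
[-0.08200438  0.06435549  0.14114827]
```

```bash
python3 -m pendant '[{"linear":[0.1,-0.016,0],"dr":[0,0,0],"hand":-1},{"linear":[0.1,-0.016,0],"dr":[0,0,0],"hand":-1},{"linear":[0.1,-0.016,0],"dr":[0,0,0],"hand":-1},{"linear":[0.08,-0.013,0],"dr":[0,0,0],"hand":-1},{"linear":[0,0,0],"dr":[0,0,0],"hand":-1}]'
python3 -c "
from h import *
s=sense();print(cab(s['tool_pos']))"
```

```text
time_s: 4.28
tool_pos: [0.6135, 0.152, 0.1413]
eef_rot: [[1.0, -0.0, 0.001], [-0.0, -1.0, 0.0], [0.001, -0.0, -1.0]]
force: [-0.1, -0.0, -0.7]
gripper_width: -0.0
grasp_force: 0.0
[-0.06354951  0.06468139  0.14133758]
```

```bash
python3 -m pendant '[{"linear":[0.04,-0.006,0],"dr":[0,0,0],"hand":-1},{"linear":[0.04,-0.006,0],"dr":[0,0,0],"hand":-1},{"linear":[0.04,-0.006,0],"dr":[0,0,0],"hand":-1},{"linear":[0,0,0],"dr":[0,0,0],"hand":-1}]'
python3 -c "
from h import *
s=sense();print(cab(s['tool_pos']))"
```

```text
time_s: 4.78
tool_pos: [0.6193, 0.1511, 0.1413]
eef_rot: [[1.0, -0.0, 0.0], [-0.0, -1.0, 0.0], [0.0, -0.0, -1.0]]
force: [-0.8, 0.0, 0.2]
gripper_width: -0.0001
grasp_force: 0.4
[-0.05772038  0.06472162  0.14130837]
```

```bash
python3 -m pendant '[{"linear":[0.04,-0.006,0],"dr":[0,0,0],"hand":-1},{"linear":[0.04,-0.006,0],"dr":[0,0,0],"hand":-1},{"linear":[0,0,0],"dr":[0,0,0],"hand":-1},{"linear":[0,0,0],"dr":[0,0,0],"hand":-1}]'
python3 -c "
from h import *
s=sense();print(cab(s['tool_pos']))"
```

```text
time_s: 5.28
tool_pos: [0.6226, 0.1505, 0.1412]
eef_rot: [[1.0, -0.0, -0.001], [-0.0, -1.0, -0.0], [-0.001, 0.0, -1.0]]
force: [-5.7, -0.2, 2.4]
gripper_width: 0.0003
grasp_force: 3.0
[-0.05436473  0.06473453  0.14117517]
```

```bash
python3 -m pendant '[{"linear":[0.04,-0.006,0],"dr":[0,0,0],"hand":-1},{"linear":[0,0,0],"dr":[0,0,0],"hand":-1},{"linear":[0,0,0],"dr":[0,0,0],"hand":-1}]'
python3 -c "
from h import *
s=sense();print(cab(s['tool_pos']))"
```

```text
time_s: 5.65
tool_pos: [0.623, 0.1505, 0.141]
eef_rot: [[1.0, 0.0, -0.005], [0.0, -1.0, 0.0], [-0.005, -0.0, -1.0]]
force: [-17.7, -0.1, 8.4]
gripper_width: 0.0004
grasp_force: 8.8
[-0.05394502  0.06473467  0.14100428]
```

The force climbs with almost no movement, so the drawer is at its stop. I'll back off, rise, open the hand and look at the dish.

```bash
python3 -m pendant '[{"linear":[-0.5,0.08,0],"dr":[0,0,0],"hand":-1},{"linear":[-0.5,0.08,0],"dr":[0,0,0],"hand":-1},{"linear":[-0.5,0.0,0],"dr":[0,0,0],"hand":-1},{"linear":[-0.5,-0.1,0.4],"dr":[0,0,-0.5],"hand":1},{"linear":[-0.2,-0.1,0.6],"dr":[0,0,-0.5],"hand":1},{"linear":[0,-0.1,0.6],"dr":[0,0,-0.5],"hand":1},{"linear":[0,0,0],"dr":[0,0,-0.3],"hand":1},{"linear":[0,0,0],"dr":[0,0,0],"hand":1},{"linear":[0,0,0],"dr":[0,0,0],"hand":1}]'
python3 - <<'E'
from h import *
s=sense();print(cab(s['tool_pos']),s['joint_pos'])
a=[]
for n in ["wrist","side"]:
    im,d,P=cloud(n); np.savez(f'/tmp/{n}.npz',im=im,P=P); a.append(im)
cv2.imwrite('pics/p2.png',cv2.resize(np.hstack(a),None,fx=.78,fy=.78))
i=a[1].astype(int); m=(i[...,0]>1.6*i[...,2])&(i[...,0]>1.4*i[...,1])&(i[...,0]>25)
q=cab(P[m]); q=q[np.isfinite(q[:,0])&(abs(q[:,1]-.065)<.14)&(q[:,2]>.1)&(q[:,2]<.175)]
print(len(q),np.percentile(q[:,0],[5,50,95]) if len(q) else 0)
E
```

```text
time_s: 6.78
tool_pos: [0.5149, 0.1432, 0.2205]
eef_rot: [[0.988, -0.156, -0.001], [-0.156, -0.988, -0.001], [-0.001, 0.001, -1.0]]
force: [-0.1, 0.4, -0.7]
gripper_width: 0.0855
grasp_force: 0.0
[-0.15956061  0.04041487  0.22050317] [ -36.33459576   23.46219024   19.23350786  106.76960028   -9.64675572
   51.40625168 -111.48651891]
3743 [-0.0026171  -0.00159693 -0.00054747]
```

View pics/p2.png

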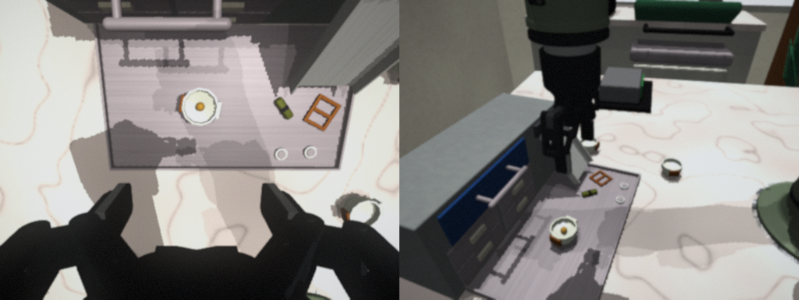

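The drawer is shut. In the wrist view (left half, at 0.78 scale) the dish is at (200,106), bead centred, bronze lug on its left at (181,104) and plain lug at (218,107). Now I'll measure it.

```bash
cat > dish.py <<'E'
from h import *
def meas(n,D=None,zlo=.030):
    if D is None: im,d,P=cloud(n)
    else: im,P=D['im'],D['P']
    q=cab(P); near=np.hypot(q[...,0]+.118,q[...,1]-.042)<.06
    hsv=cv2.cvtColor(im,cv2.COLOR_BGR2HSV).astype(int)
    m=near&(q[...,2]>zlo)&(q[...,2]<.045)
    br=m&(hsv[...,0]<20)&(hsv[...,1]>110)
    hull=P[m][:,:2].astype(np.float32)
    c,r=cv2.minEnclosingCircle(hull)
    rect=cv2.minAreaRect(hull*1000)
    print(n,'n',m.sum(),'zpct',np.percentile(P[m][:,2],[5,50,95]).round(4),'rect',[np.round(x,1) for x in rect],'median-mid',((hull.max(0)+hull.min(0))/2).round(4))
    k,l,st,ce=cv2.connectedComponentsWithStats(br.astype(np.uint8))
    for j in range(1,k):
        if st[j,4]>8:
            p=P[l==j]; print(' bronze',ce[j].round(0),st[j,4],p.mean(0).round(4), 'ptp',np.ptp(p,0).round(3))
    return im,P,m
if __name__=='__main__':
    im,P,m=meas('wrist',np.load('/tmp/wrist.npz')); meas('side',np.load('/tmp/side.npz'))
    ys,xs=np.nonzero(m); print(xs.min(),xs.max(),ys.min(),ys.max())
    cv2.imwrite('pics/c3.png',cv2.resize(im[ys.min()-15:ys.max()+15,xs.min()-20:xs.max()+20],None,fx=6,fy=6,interpolation=cv2.INTER_CUBIC))
E
python3 dish.py
```

```text
wrist n 669 zpct [0.0312 0.0348 0.0363] rect [array([556.3, 131.3]), array([61.7, 53.9]), np.float64(70.6)] median-mid [0.5564 0.1312]
 bronze [232. 132.] 58 [0.566  0.1586 0.0344] ptp [0.023 0.012 0.003]
 bronze [255. 137.] 42 [0.5565 0.1323 0.0318] ptp [0.011 0.011 0.004]
side n 513 zpct [0.0307 0.0363 0.0386] rect [array([556.9, 131.8]), array([61.7, 55.5]), np.float64(71.7)] median-mid [0.5569 0.132 ]
 bronze [210. 295.] 21 [0.5558 0.1343 0.0334] ptp [0.008 0.007 0.007]
 bronze [200. 307.] 59 [0.5648 0.1602 0.0344] ptp [0.023 0.01  0.008]
229 284 113 160
```

View pics/c3.png

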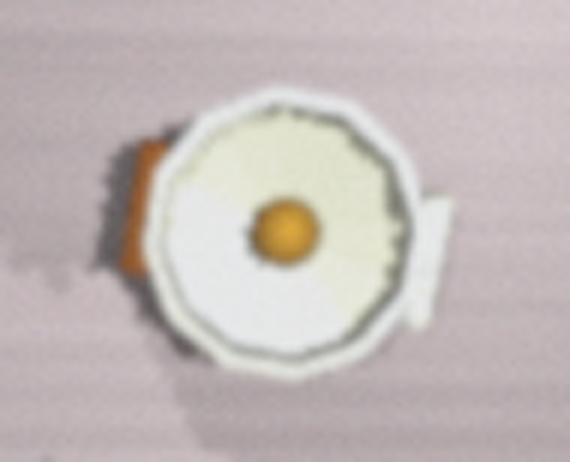

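Dish centre is (0.5566, 0.1315) and the bronze lug points about 71° in the world. The tool closing line is at 81°, so it needs −10°. The final lug direction is 170.9°, so the turn will be about +100°.

```bash
python3 -m pendant '[{"linear":[0.208,-0.058,0],"dr":[0,0,-0.5],"hand":1},{"linear":[0.208,-0.058,0],"dr":[0,0,-0.5],"hand":1},{"linear":[0.208,-0.058,0],"dr":[0,0,-0.5],"hand":1},{"linear":[0.208,-0.058,0],"dr":[0,0,-0.5],"hand":1},{"linear":[0,0,-0.8],"dr":[0,0,0],"hand":1},{"linear":[0,0,-0.8],"dr":[0,0,0],"hand":1},{"linear":[0,0,-0.4],"dr":[0,0,0],"hand":1},{"linear":[0,0,0],"dr":[0,0,0],"hand":1},{"linear":[0,0,0],"dr":[0,0,0],"hand":1}]'
python3 - <<'E'
from dish import *
s=sense();print(cab(s['tool_pos']),s['joint_pos'],s['eef_rot'][:,1])
im,P,m=meas('wrist'); i2,_,_=meas('side')
cv2.imwrite('pics/p4.png',cv2.resize(np.hstack([im,i2]),None,fx=.78,fy=.78))
E
```

```text
time_s: 8.0
tool_pos: [0.5574, 0.1316, 0.1221]
eef_rot: [[0.945, -0.326, 0.001], [-0.326, -0.945, 0.0], [0.001, -0.001, -1.0]]
force: [-0.0, 0.7, 0.3]
gripper_width: 0.0856
grasp_force: 0.0
[-0.11576176  0.0356482   0.12213836] [ -32.22835456   34.64885915   18.53878651  105.88512081  -15.6978337
   41.90052583 -114.04746285] [-3.26330053e-01 -9.45255736e-01 -5.38757626e-04]
wrist n 1278 zpct [0.0309 0.0347 0.0362] rect [array([556.8, 131.3]), array([61.9, 54.1]), np.float64(71.9)] median-mid [0.5565 0.1312]
 bronze [219. 189.] 71 [0.5725 0.1559 0.0343] ptp [0.015 0.009 0.004]
 bronze [249. 198.] 19 [0.556  0.1351 0.0317] ptp [0.009 0.005 0.003]
 bronze [220. 207.] 9 [0.5578 0.1609 0.0345] ptp [0.004 0.002 0.003]
side n 514 zpct [0.0309 0.0363 0.0388] rect [array([557. , 131.6]), array([62.3, 54. ]), np.float64(70.3)] median-mid [0.5571 0.1318]
 bronze [211. 294.] 19 [0.5549 0.134  0.0336] ptp [0.008 0.007 0.004]
 bronze [199. 307.] 54 [0.5652 0.1603 0.0349] ptp [0.022 0.01  0.008]
```

View pics/p4.png

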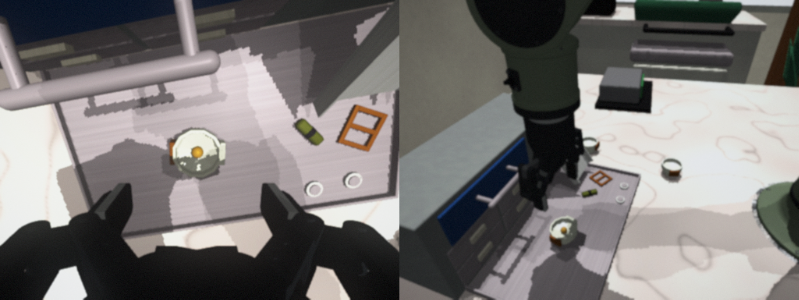

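Tool and dish agree to within 1 mm and 1°. Going down.

```bash
python3 -m pendant '[{"linear":[-0.01,0,-0.5],"dr":[0,0,0],"hand":1},{"linear":[0,0,-0.5],"dr":[0,0,0],"hand":1},{"linear":[0,0,-0.4],"dr":[0,0,0],"hand":1},{"linear":[0,0,-0.3],"dr":[0,0,0],"hand":1},{"linear":[0,0,-0.2],"dr":[0,0,0],"hand":1},{"linear":[0,0,-0.2],"dr":[0,0,0],"hand":1},{"linear":[0,0,-0.1],"dr":[0,0,0],"hand":1},{"linear":[0,0,-0.04],"dr":[0,0,0],"hand":1},{"linear":[0,0,0],"dr":[0,0,0],"hand":1},{"linear":[0,0,0],"dr":[0,0,0],"hand":1}]'
```

```text
time_s: 9.35
tool_pos: [0.5564, 0.1317, 0.0096]
eef_rot: [[0.946, -0.326, 0.0], [-0.326, -0.946, 0.0], [0.0, -0.0, -1.0]]
force: [0.7, -0.2, 0.8]
gripper_width: 0.0854
grasp_force: 0.0
```

```bash
python3 -m pendant '[{"linear":[0,0,0],"dr":[0,0,0],"hand":0.8},{"linear":[0,0,0],"dr":[0,0,0],"hand":0.65},{"linear":[0,0,0],"dr":[0,0,0],"hand":0.6},{"linear":[0,0,0],"dr":[0,0,0],"hand":0.56},{"linear":[0,0,0],"dr":[0,0,0],"hand":0.53},{"linear":[0,0,0],"dr":[0,0,0],"hand":0.5},{"linear":[0,0,0],"dr":[0,0,0],"hand":0.48},{"linear":[0,0,0],"dr":[0,0,0],"hand":0.46},{"linear":[0,0,0],"dr":[0,0,0],"hand":0.44},{"linear":[0,0,0],"dr":[0,0,0],"hand":0.42},{"linear":[0,0,0],"dr":[0,0,0],"hand":0.4}]' 25; python3 -c "
from dish import *
meas('side')"
```

```text
time_s: 10.72
tool_pos: [0.5562, 0.1316, 0.0094]
eef_rot: [[0.945, -0.326, 0.0], [-0.326, -0.945, 0.0], [-0.0, -0.0, -1.0]]
force: [-1.3, -1.0, 5.7]
gripper_width: 0.0616
grasp_force: 26.4
side n 459 zpct [0.0306 0.0367 0.0428] rect [array([555.3, 134.7]), array([55.1, 75.1]), np.float64(13.1)] median-mid [0.5567 0.1337]
 bronze [211. 295.] 24 [0.5551 0.1346 0.0332] ptp [0.008 0.008 0.007]
 bronze [205. 310.] 9 [0.5549 0.163  0.0339] ptp [0.002 0.004 0.007]
```

```bash
python3 -m pendant '[{"linear":[0,0,0.04],"dr":[0,0,0],"hand":0.3},{"linear":[0,0,0.06],"dr":[0,0,0],"hand":0.3},{"linear":[0,0,0.08],"dr":[0,0,0],"hand":0.3},{"linear":[0,0,0.1],"dr":[0,0,0],"hand":0.3},{"linear":[0,0,0.12],"dr":[0,0,0],"hand":0.3},{"linear":[0,0,0.12],"dr":[0,0,0],"hand":0.3},{"linear":[0,0,0.12],"dr":[0,0,0],"hand":0.3},{"linear":[0,0,0.12],"dr":[0,0,0],"hand":0.3},{"linear":[0,0,0.08],"dr":[0,0,0],"hand":0.3},{"linear":[0,0,0.04],"dr":[0,0,0],"hand":0.3},{"linear":[0,0,0],"dr":[0,0,0],"hand":0.3},{"linear":[0,0,0],"dr":[0,0,0],"hand":0.3}]'
cat > chk.py <<'E'
from h import *
import sys
s=sense();print(cab(s['tool_pos']),s['joint_pos'].round(1))
for n in ['side','wrist','scene']:
    im,d,P=cloud(n); t=s['tool_pos']
    z0=t[2]-.0055 # est. underside
    near=np.hypot(P[...,0]-t[0],P[...,1]-t[1])<.045
    hsv=cv2.cvtColor(im,cv2.COLOR_BGR2HSV).astype(int)
    br=near&(hsv[...,0]<24)&(hsv[...,1]>110)&(abs(P[...,2]-z0-.025)<.02)
    k,l,st,ce=cv2.connectedComponentsWithStats(br.astype(np.uint8))
    for j in range(1,k):
        if st[j,4]>8:
            p=P[l==j].mean(0); print(n,ce[j].round(0),st[j,4],'rel tcp',(p-t).round(4),'hue',np.median(hsv[l==j][:,0]))
    r=near&(hsv[...,2]>110)&(hsv[...,1]<60)&(abs(P[...,2]-z0-.032)<.012)
    if r.sum()>30:
        p=P[r]; A=np.c_[p[:,:2]-t[:2],np.ones(len(p))]
        print(n,'rim n',r.sum(),'zmax',np.percentile(p[:,2],[50,95]).round(4)-t[2])
    if n==sys.argv[1]:
        ys,xs=np.nonzero(near&(abs(P[...,2]-z0-.02)<.03)); y,x=int(ys.mean()),int(xs.mean())
        c=im[max(0,y-70):y+70,max(0,x-90):x+90]; cv2.imwrite(sys.argv[2],cv2.resize(c,None,fx=4,fy=4,interpolation=cv2.INTER_CUBIC))
E
python3 chk.py side pics/c5.png
```

```text
time_s: 12.28
tool_pos: [0.5561, 0.1316, 0.0531]
eef_rot: [[0.946, -0.326, -0.0], [-0.326, -0.946, -0.0], [-0.0, 0.0, -1.0]]
force: [-0.1, -0.5, -1.5]
gripper_width: 0.0616
grasp_force: 27.7
[-0.11702618  0.03544962  0.05314298] [ -30.2   40.6   15.6  107.7  -18.2   34.2 -112. ]
side [208. 277.] 43 rel tcp [-0.0008  0.0038  0.0228] hue 19.0
side [203. 293.] 15 rel tcp [-0.0011  0.0318  0.0215] hue 13.0
side rim n 112 zmax [0.01845702 0.02915702]
wrist [191. 253.] 525 rel tcp [0.0142 0.0255 0.0228] hue 13.0
wrist [252. 256.] 565 rel tcp [ 0.0028 -0.0006  0.0215] hue 19.0
wrist rim n 4279 zmax [0.02475702 0.02655702]
scene [331. 166.] 17 rel tcp [0.0124 0.0244 0.027 ] hue 14.0
scene [319. 168.] 16 rel tcp [-0.0001 -0.003   0.0238] hue 19.0
```

View pics/c5.png

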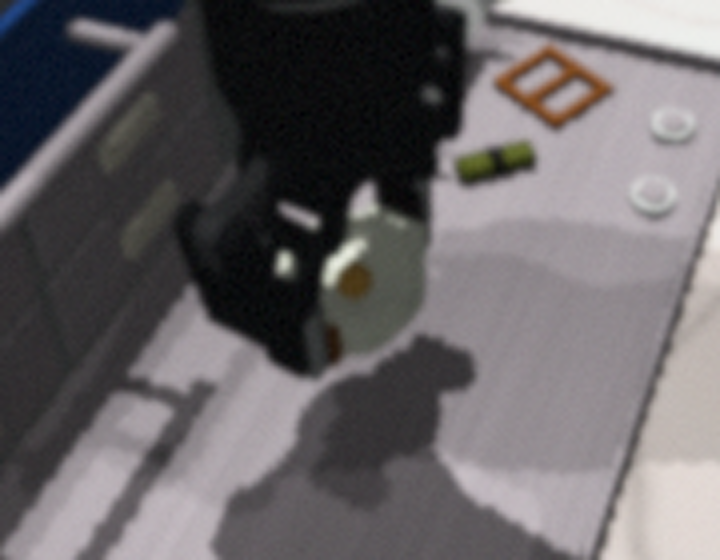

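The dish hangs level with the bead in the middle and the bystanders are untouched. Next I'll raise it and draw it back gently, then turn.

```bash
python3 -m pendant '[{"linear":[0,0,0.04],"dr":[0,0,0],"hand":0.3},{"linear":[0,0,0.08],"dr":[0,0,0],"hand":0.3},{"linear":[-0.02,0.003,0.12],"dr":[0,0,0],"hand":0.3},{"linear":[-0.04,0.006,0.14],"dr":[0,0,0],"hand":0.3},{"linear":[-0.06,0.01,0.14],"dr":[0,0,0],"hand":0.3},{"linear":[-0.08,0.013,0.14],"dr":[0,0,0],"hand":0.3},{"linear":[-0.08,0.013,0.14],"dr":[0,0,0],"hand":0.3},{"linear":[-0.08,0.013,0.14],"dr":[0,0,0],"hand":0.3},{"linear":[-0.08,0.013,0.14],"dr":[0,0,0],"hand":0.3},{"linear":[-0.08,0.013,0.14],"dr":[0,0,0],"hand":0.3},{"linear":[-0.08,0.013,0.14],"dr":[0,0,0],"hand":0.3},{"linear":[-0.08,0.013,0.14],"dr":[0,0,0],"hand":0.3},{"linear":[-0.06,0.01,0.12],"dr":[0,0,0],"hand":0.3},{"linear":[-0.04,0.006,0.08],"dr":[0,0,0],"hand":0.3},{"linear":[-0.02,0.003,0.04],"dr":[0,0,0],"hand":0.3},{"linear":[0,0,0],"dr":[0,0,0.1],"hand":0.3},{"linear":[0,0,0],"dr":[0,0,0.2],"hand":0.3},{"linear":[0,0,0],"dr":[0,0,0.3],"hand":0.3},{"linear":[0,0,0],"dr":[0,0,0.4],"hand":0.3},{"linear":[0,0,0],"dr":[0,0,0.4],"hand":0.3}]'
python3 -m pendant '[{"linear":[0,0,0],"dr":[0,0,0.4],"hand":0.3},{"linear":[0,0,0],"dr":[0,0,0.5],"hand":0.3},{"linear":[0,0,0],"dr":[0,0,0.5],"hand":0.3},{"linear":[0,0,0],"dr":[0,0,0.5],"hand":0.3},{"linear":[0,0,0],"dr":[0,0,0.5],"hand":0.3},{"linear":[0,0,0],"dr":[0,0,0.5],"hand":0.3},{"linear":[0,0,0],"dr":[0,0,0.5],"hand":0.3},{"linear":[0,0,0],"dr":[0,0,0.4],"hand":0.3},{"linear":[0,0,0],"dr":[0,0,0.2],"hand":0.3},{"linear":[0,0,0],"dr":[0,0,0],"hand":0.3}]'
python3 chk.py wrist pics/c6.png
```

```text
time_s: 14.92
tool_pos: [0.5162, 0.138, 0.1402]
eef_rot: [[0.979, -0.206, -0.0], [-0.206, -0.979, -0.0], [-0.0, 0.0, -1.0]]
force: [-0.0, 0.1, -1.2]
gripper_width: 0.0616
grasp_force: 27.7
time_s: 16.18
tool_pos: [0.5162, 0.1381, 0.1403]
eef_rot: [[0.99, 0.139, -0.0], [0.139, -0.99, 0.0], [-0.0, -0.0, -1.0]]
force: [-1.2, -0.0, -0.6]
gripper_width: 0.0614
grasp_force: 27.7
[-0.1574498   0.03550529  0.14027976] [-30.3  29.3  12.2 110.7  -9.1  40.9 -94.8]
side rim n 63 zmax [0.02752024 0.02902024]
wrist [191. 252.] 499 rel tcp [0.0017 0.029  0.023 ] hue 13.0
wrist [251. 256.] 570 rel tcp [0.0029 0.0005 0.0215] hue 19.0
wrist rim n 2007 zmax [0.02552024 0.02672024]
scene [325. 126.] 9 rel tcp [-0.005   0.0286  0.0292] hue 13.0
scene [315. 135.] 18 rel tcp [ 0.0007 -0.0032  0.0233] hue 19.0
```

View pics/c6.png

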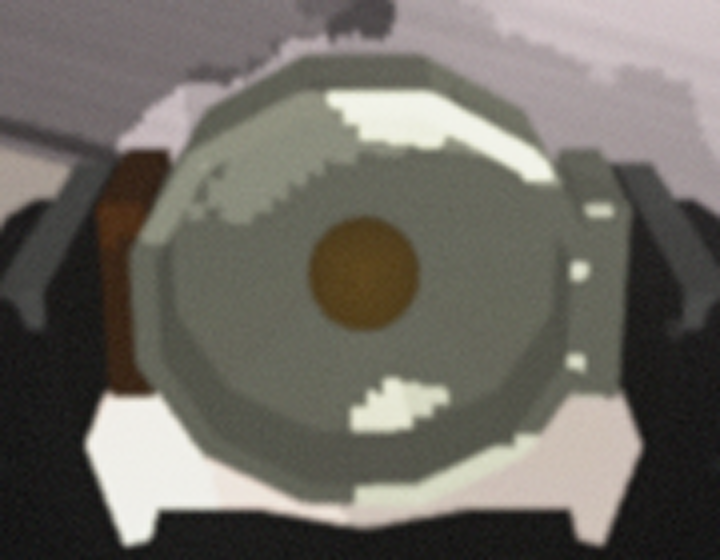

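Bead centred, bronze lug at 98° now; target 170.9°, so +73° remain.

```bash
python3 -m pendant '[{"linear":[0,0,0],"dr":[0,0,0.2],"hand":0.3},{"linear":[0,0,0],"dr":[0,0,0.4],"hand":0.3},{"linear":[0,0,0],"dr":[0,0,0.6],"hand":0.3},{"linear":[0,0,0],"dr":[0,0,0.6],"hand":0.3},{"linear":[0,0,0],"dr":[0,0,0.6],"hand":0.3},{"linear":[0,0,0],"dr":[0,0,0.6],"hand":0.3},{"linear":[0,0,0],"dr":[0,0,0.6],"hand":0.3},{"linear":[0,0,0],"dr":[0,0,0.6],"hand":0.3},{"linear":[0,0,0],"dr":[0,0,0.6],"hand":0.3},{"linear":[0,0,0],"dr":[0,0,0.6],"hand":0.3},{"linear":[0,0,0],"dr":[0,0,0.6],"hand":0.3},{"linear":[0,0,0],"dr":[0,0,0.6],"hand":0.3},{"linear":[0,0,0],"dr":[0,0,0.6],"hand":0.3},{"linear":[0,0,0],"dr":[0,0,0.6],"hand":0.3}]'
python3 -m pendant '[{"linear":[0,0,0],"dr":[0,0,0.6],"hand":0.3},{"linear":[0,0,0],"dr":[0,0,0.6],"hand":0.3},{"linear":[0,0,0],"dr":[0,0,0.6],"hand":0.3},{"linear":[0,0,0],"dr":[0,0,0.6],"hand":0.3},{"linear":[0,0,0],"dr":[0,0,0.6],"hand":0.3},{"linear":[0,0,0],"dr":[0,0,0.6],"hand":0.3},{"linear":[0,0,0],"dr":[0,0,0.6],"hand":0.3},{"linear":[0,0,0],"dr":[0,0,0.6],"hand":0.3},{"linear":[0,0,0],"dr":[0,0,0.6],"hand":0.3},{"linear":[0,0,0],"dr":[0,0,0.6],"hand":0.3},{"linear":[0,0,0],"dr":[0,0,0.5],"hand":0.3},{"linear":[0,0,0],"dr":[0,0,0.3],"hand":0.3},{"linear":[0,0,0],"dr":[0,0,0],"hand":0.3},{"linear":[0,0,0],"dr":[0,0,0],"hand":0.3},{"linear":[0,0,0],"dr":[0,0,0],"hand":0.3},{"linear":[0,0,0],"dr":[0,0,0],"hand":0.3}]'
python3 chk.py wrist pics/c7.png
python3 - <<'E'
from h import *
s=sense(); im,d,P=cloud('wrist'); t=s['tool_pos']
h=cv2.cvtColor(im,cv2.COLOR_BGR2HSV).astype(int)
q=P-t; r=np.hypot(q[...,0],q[...,1]); m=(r>.0235)&(r<.0275)&(abs(q[...,2]-.0265)<.006)&(h[...,2]>50)
p=q[m]; A=np.c_[p[:,:2],np.ones(len(p))]
for _ in range(3):
    c=np.linalg.lstsq(A,p[:,2],rcond=None)[0]; e=abs(A@c-p[:,2]); k=e<2*np.median(e)+1e-4; A,p=A[k],p[k]
print('rim plane slopes',c,len(p))
im,d,P=cloud('side'); i=im.astype(int); m=(i[...,0]>1.6*i[...,2])&(i[...,0]>1.4*i[...,1])&(i[...,0]>25)
q=cab(P[m]); q=q[np.isfinite(q[:,0])&(abs(q[:,1]-.065)<.14)&(q[:,2]>.1)&(q[:,2]<.175)]
print('drawer',np.median(q[:,0]))
E
```

```text
time_s: 18.08
tool_pos: [0.5162, 0.1381, 0.1403]
eef_rot: [[0.68, 0.733, 0.0], [0.733, -0.68, 0.0], [0.0, 0.0, -1.0]]
force: [0.5, -0.1, -0.9]
gripper_width: 0.0618
grasp_force: 27.7
time_s: 20.08
tool_pos: [0.5162, 0.1381, 0.1403]
eef_rot: [[0.157, 0.988, -0.0], [0.988, -0.157, -0.0], [-0.0, -0.0, -1.0]]
force: [-0.3, -0.5, -0.9]
gripper_width: 0.0617
grasp_force: 27.7
[-0.15747124  0.03552611  0.14029341] [-15.8  28.8  -7.4 109.9   5.4  41.7 -35.3]
side [230. 241.] 50 rel tcp [-0.0004  0.0046  0.0223] hue 19.0
side [247. 250.] 34 rel tcp [-0.0257  0.0166  0.0222] hue 13.0
side rim n 373 zmax [0.01710659 0.02870659]
wrist [190. 262.] 351 rel tcp [-0.0277  0.0054  0.0248] hue 13.0
wrist [251. 255.] 528 rel tcp [0.0009 0.0028 0.0215] hue 19.0
wrist rim n 2707 zmax [0.02530659 0.02660659]
scene [314. 135.] 13 rel tcp [-0.0001 -0.0043  0.023 ] hue 19.0
rim plane slopes [-0.00011477  0.00674583  0.02562927] 1792
drawer -0.0015844200155658494
```

View pics/c7.png

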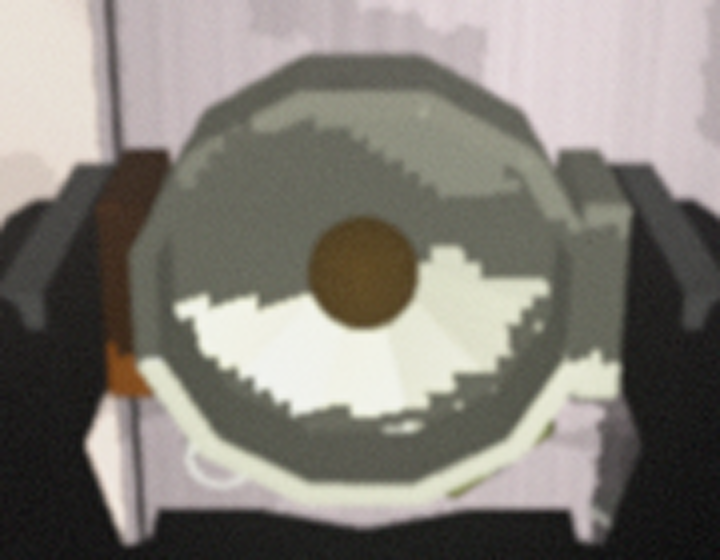

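The dish is level to within 0.01 rad and still, with the bead centred and the bronze lug at 171°. Its underside is about 0.134 m up and the drawer is home.

```bash
python3 -c "
from station import job_done; print(job_done())"
```

```text
the job is handed in; nothing more can be done
None
```

The job is handed in: the drawer is home, and the dish is held level and still about 13 cm above the tray with its bronze lug straight out from the cabinet and the bead in the middle; the hand-in gave no verdict.

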